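# Open the flower-drying case wider on its stay

### The job

The door of the flower-drying case is only ajar: take the steel stay by its black knob, lift its long slot off the pin, and bring the stay and door towards you so that the hole nearest the knob drops over the same pin. The pin may be clamped a little off the middle of its rail, so feel for it without leaning hard on it, press the stay gently fully down flat on it, then let go and leave the other things undisturbed.

Things in the scene. Friction and masses are not known exactly. Their poses are not given: they have to be found in the camera images.
- case: Fixed drying case on the desk, plywood roof on wooden posts with clear walls, 200 x 232 mm and 150 mm high (roof top). Origin on the desk straight below the middle of the pin rail; x points from the door (front) to the back, y to the hinge side (left), z up. In this frame the body of the case spans x -50..150 and y -96..136 mm.
- door_hinge (a point): Point on the upright hinge axis of the door, at the case's front left edge, given 160 mm above the desk (the height of the flat stay's mid-thickness). In the case frame it lies at x -50, y +126 mm. Axes as case.
- door (a joint): Opening of the door in rad about its upright hinge: 0 closed, 0.25 at the start, growing as it swings out to the front. Door 214 mm wide, 126 mm high. The stay's pivot stands on it 130 mm from the hinge axis, at 130 x (-sin, -cos) of this angle mm from it in the case frame. The hinge is stiff (0.12 N m): the door stays where left.
- rail: Fixed aluminium rail on the roof, 56 x 24 x 4 mm, slotted along its x. Origin: middle of its underside, 150 mm above the desk; axes as case. A fixed upright steel pin, 8 mm thick with a bevelled tip (flat top 7 mm wide), is clamped in it at y = 0, anywhere from x -14 to +14 mm; its top is 18 mm above the roof. More than 20 N between stay and pin would damage it.
- stay: Flat steel stay, 212 x 24 x 4 mm, 0.1 kg, pivoted on top of the door. Origin: the pivot, at mid-thickness; x along the bar to the knob, z up. Turns freely about the upright pivot; lifting the knob tilts it up to 0.6 rad, stiffly (0.25 N m), so it stays where left and must be pressed down. Lowest when level: underside 8 mm above the roof, so the pin's top 10 mm stand above its underside.
- end_hole (a point): Centre of the round 10 mm hole nearest the knob, 148 mm from the stay's pivot, at mid-thickness. Axes as stay. Another 10 mm hole lies 112 mm from the pivot, and a slot 41 x 12 mm, over the pin at the start, is centred 82 mm from it.
- knob (a point): Centre of the black ball knob, 22 mm in diameter on a 12 mm stem at the stay's free end: 185 mm from the pivot and 26 mm above the stay's mid-thickness. The bar ends at 200 mm. Axes as stay.
- dome: Bystander: glass dome on a round wooden foot, 100 mm across, 136 mm high, to the right of the case. Origin at the centre of its underside, z up.
- juice: Bystander: juice bottle, 58 mm across, 150 mm high, to the left of the case. Origin at the centre of its underside, z up.
- glue: Bystander: small glue jar, 32 mm across, 45 mm high, on the back left corner of the roof. Origin at the centre of its underside, z up.

How it is judged:
By the outcome, as a careful person would: the job done as asked, in the order asked, and still so for the second after the job is handed in, with the robot touching nothing.
It also fails if it takes over 58 s, if anything falls off the work surface, if the arm or the gripper's body presses on something with over 40 N, if the wrist force passes 120 N, or if a joint passes its speed limit or range.

### The arm

A 7-joint arm with a two-finger parallel gripper is mounted at the origin on the work surface. World frame = base frame: x ahead of the robot, y to its left, z up, the work surface at z = 0. Lengths are in m, angles in rad, forces in N, time in s.
With the tool pointing down it reaches from about 0.425 to 0.925 m from the base axis. Payload 6.8 kg.
Tool frame: the origin (TCP) lies at the very end of the fingers, on their centre line; the grasp point (between the pads) lies bot.hold_point_z behind it (bot.hold_point_z is the distance from the TCP to the grasp point, in m); x points along the fingers, z is the direction in which the jaws open and shut, and the axes are right-handed (so a half turn about x gives the same grasp; the last joint's range is limited). The gripper opens to 85 mm and grips with 20 to 120 N. Pads are 22 mm wide; open, the fingers measure 114 mm over their backs; the gripper's body (76 mm by 85 mm) begins 54 mm behind the grasp point. The pads swing forward as they close: fully open they stand 13 mm farther back than shut.
Start: joints at [1.083, 0.477, 0.022, 1.555, -0.011, 1.109, -0.083], TCP at [0.25, -0.627, 0.231] pointing down, gripper open.
Joint ranges: [-2.96, 2.96], [-0.34, 2.1], [-1.41, 1.46], [0.24, 2.44], [-1.37, 4.51], [0.17, 1.92], [-2.96, 2.96]. Speed limits (rad/s): [2.39, 2.39, 3.14, 3.14, 3.14, 3.14, 3.14].

### API

Orientations are given as a unit quaternion [w, x, y, z].
In Python, from station import bot gives the robot as it stands.
- The arm moves only by the tool drive_tool, never from a script. Its arguments are lists of equal length, an entry for each row: "slide": the shift along the world's x, y, z in mm, a list of three; "turn": the turn, a rotation vector about the world's x, y, z in rad, a list of three; "gripper": the opening, from 0 (shut) to 1 (fully open). A call has 1 to 10 rows; each row is the pose to reach, as a shift and turn from the pose measured when the call began; what a row does not reach only later rows make up. A row lasts 1/10 s, in which the tool goes at most 50 mm and 8.59 degrees, less where a joint would pass 70% of its speed; a pose out of reach is approached as far as the arm can. A call with a gripper value outside its range is refused whole. The fingers move at their own pace and stop on an object; "squeeze" is the grip in N (left out, the last holds). Time passes only in rows, so rows that repeat a pose let the fingers close. It gives the time, the measured TCP pose, the force and the opening at its end, in the units of the state.
- bot.get_obs(): the state, without advancing time (a new reading comes with each control period).
- bot.read_camera(name): name is "scene" or "top"; returns a dict with "color" (384x512x3 uint8, red, green, blue), "fovy" (degrees; the focal length in pixels is half the picture's height over the tangent of half this angle, whatever the lens; pixels are square), "cx", "cy" (the principal point, pixels), "R" (3x3) and "t" (3): a world point X has camera coordinates R X + t. Camera axes: x right, y down, z forward; pixel columns grow to the right and rows downward; lengths in m; the calibration is good to about 2 mm. A picture is of the moment at which its call begins. There is no depth.
- bot.hand_in(): hands the job in, once; it reports no verdict.
The state is a dict: "t": time; "q": joint angles; "joint_vel": joint speeds; "joint_torque": joint torques, N m; "eef_pos": TCP position; "tool_rot": TCP orientation; "contact_force": force on the tool from outside, world axes, zero at the start; "torque": the same for the moment, N m; "gripper_width": opening from 0.0 (shut) to 1.0 (fully open).
Only numpy, scipy, OpenCV 4.12 (cv2) and the standard library are available. Lean on these libraries where they do the work, as an engineer would, in place of code of your own. Each camera call takes 0.05 s, during which the arm holds its last target.

## Working session

There is one attempt and no reset: what is moved stays moved. The work goes in short steps, Python scripts to look and compute and a tool call to move; the robot and the scene stay as the last step left them, time stands still between calls to the robot, and variables do not carry over. Pictures are saved under pics/ and viewed, and the job is handed in when it is done.

Besides the shell and the picture viewer there is one more tool, called by a JSON object that holds its "method" and its "body". drive_tool: Moves the arm, as the interface text tells. Its arguments: {"type":"object","properties":{"slide":{"type":"array"},"turn":{"type":"array"},"gripper":{"type":"array"},"squeeze":{"type":"number"}},"required":["slide","turn","gripper"]}

```bash
mkdir -p pics; ls
python3 - <<'E'
from station import bot
import cv2
o=bot.get_obs();print(o, bot.hold_point_z)
for n in ("scene","top"):
    c=bot.read_camera(n);cv2.imwrite(f"pics/{n}0.png",c["color"][:,:,::-1])
    print(n,c["fovy"],c["cx"],c["cy"],c["R"],c["t"], -c["R"].T@c["t"])
E
```

```text
pics
{'t': 0.0, 'q': array([ 1.08291417,  0.47778307,  0.02233696,  1.55647703, -0.01148673,
        1.10933288, -0.08307309]), 'joint_vel': array([ 0.00051834,  0.00083841, -0.00078927, -0.00050181, -0.00134545,
       -0.0002401 ,  0.00075994]), 'joint_torque': array([-6.36540717e-04, -5.96446824e+01,  1.60786439e+00, -2.81201541e+01,
        1.24084018e-02,  9.14200995e-03,  8.80572884e-06]), 'eef_pos': array([ 0.24998844, -0.62633805,  0.23032631]), 'tool_rot': array([ 0.58482341,  0.39694588,  0.58597527, -0.39629349]), 'contact_force': array([ 0.37008543, -0.74289987, -1.01359472]), 'torque': array([-0.01736356,  0.03293821, -0.00346963]), 'gripper_width': 0.9976938790708316} 0.0187
scene 55.222587090295065 253.03351602211401 189.22314510040437 [[ 0.66807527  0.74385749 -0.01874744]
 [ 0.47524593 -0.44594482 -0.75846854]
 [-0.57255283  0.49780443 -0.65143995]] [-0.42094691 -0.11510035  1.22777988] [ 1.03889404 -0.34939816  0.7046332 ]
top 51.83293257588811 254.67469428857245 194.66120080337433 [[ 0.01860671 -0.99966065  0.0182311 ]
 [-0.98484222 -0.02146987 -0.17211872]
 [ 0.17245173 -0.01475219 -0.98490749]] [0.06041887 0.56639043 0.9411562 ] [0.39437699 0.08644281 1.02333669]
```

View pics/scene0.png

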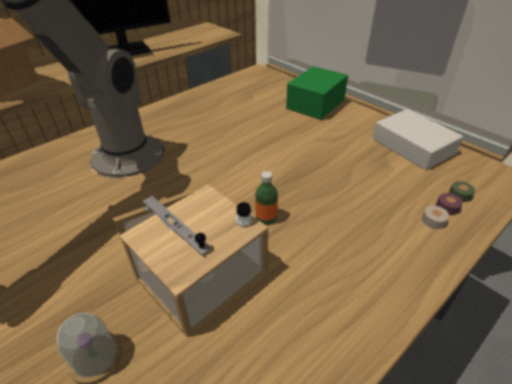

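View pics/top0.png

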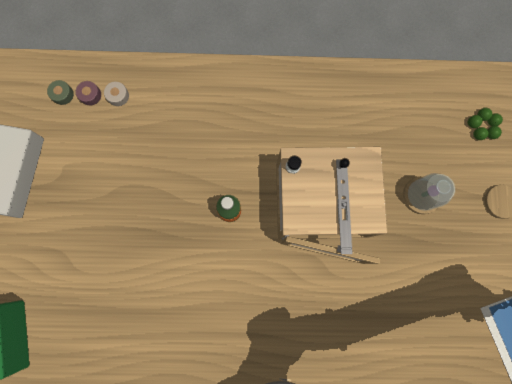

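Run:
```python
import cv2
a=cv2.imread("pics/top0.png")[135:275,265:405];cv2.imwrite("pics/t0c.png",cv2.resize(a,None,fx=4.2,fy=4.2,interpolation=cv2.INTER_CUBIC))
a=cv2.imread("pics/scene0.png")[170:340,110:290];cv2.imwrite("pics/s0c.png",cv2.resize(a,None,fx=3.5,fy=3.5,interpolation=cv2.INTER_CUBIC))
```

```text
(no output)
```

View pics/t0c.png

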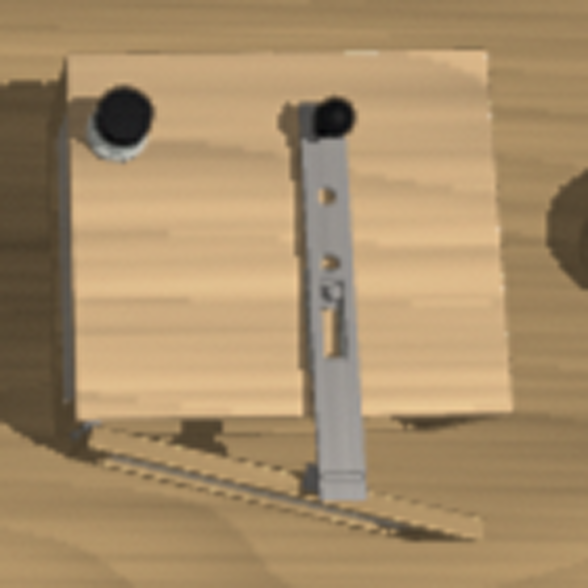

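View pics/s0c.png

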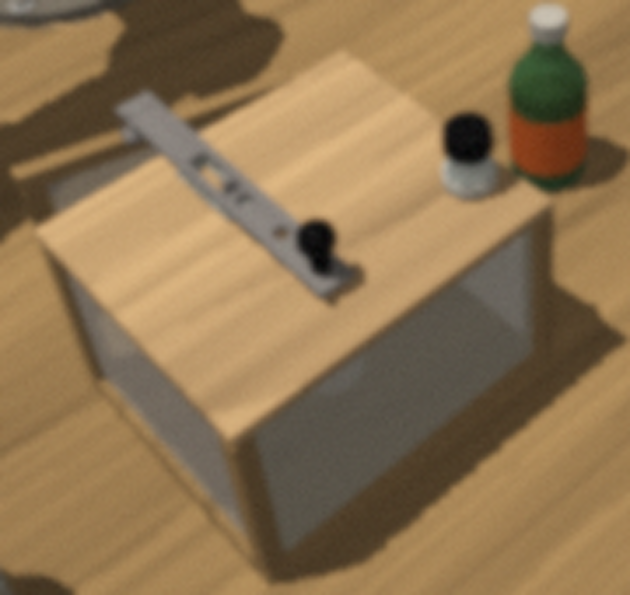

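```bash
cat > h.py <<'E'
import numpy as np
from station import bot
from scipy.spatial.transform import Rotation as Ro
def ray(c,u,v):
    f=192/np.tan(np.radians(c["fovy"]/2)); d=np.array([(u-c["cx"])/f,(v-c["cy"])/f,1.])
    R=np.array(c["R"]);return -R.T@c["t"],R.T@d
def onz(c,u,v,z):
    o,d=ray(c,u,v);return (o+d*(z-o[2])/d[2])
def proj(c,X):
    f=192/np.tan(np.radians(c["fovy"]/2));p=np.array(c["R"])@X+c["t"];return np.array([c["cx"]+f*p[0]/p[2],c["cy"]+f*p[1]/p[2]])
def tri(c1,p1,c2,p2):
    o1,d1=ray(c1,*p1);o2,d2=ray(c2,*p2)
    s=np.linalg.lstsq(np.c_[d1,-d2],o2-o1,rcond=None)[0];a=o1+s[0]*d1;b=o2+s[1]*d2
    return (a+b)/2,np.linalg.norm(a-b)
E
cat > calib.py <<'E'
import pickle
from station import bot
pickle.dump({n:{k:v for k,v in bot.read_camera(n).items()} for n in("scene","top")},open("cal.pkl","wb"))
E
python3 calib.py
python3 - <<'E'
import pickle
from h import *
C=pickle.load(open("cal.pkl","rb"))
T=lambda u,v:(265+(u+.5)/4.2-.5,135+(v+.5)/4.2-.5)
S=lambda u,v:(110+(u+.5)/3.5-.5,170+(v+.5)/3.5-.5)
case=np.array([[150,136],[150,-96],[-50,-96],[-50,136]])/1e3
tp=[T(*p) for p in [(67,56),(487,50),(512,412),(76,418)]]
sp=[S(*p) for p in [(551,207),(235,438),(38,233),(345,53)]]
for nm,c,ps in(("top",C["top"],tp),("scene",C["scene"],sp)):
    W=np.array([onz(c,*p,.15)[:2] for p in ps])
    A=case-case.mean(0);B=W-W.mean(0)
    th=np.arctan2((A[:,0]*B[:,1]-A[:,1]*B[:,0]).sum(),(A*B).sum())
    R=np.array([[np.cos(th),-np.sin(th)],[np.sin(th),np.cos(th)]])
    t=W.mean(0)-R@case.mean(0)
    print(nm,W.round(4).tolist(),"origin",t.round(4),"yaw",th.round(4),"res mm",((case@R.T+t-W)*1e3).round(1).tolist())
for n,a,b in(("knob",(333,118),(316,240)),):
    print(n,tri(C["top"],T(*a),C["scene"],S(*b)))
print("pin top",onz(C["top"],*T(333,291),.168))
print("knob at z=.186 top/scene",onz(C["top"],*T(333,118),.186),onz(C["scene"],*S(316,240),.186))
for z,p in((.162,(343,484)),(.162,(328,196)),(.162,(331,263))): print(onz(C["top"],*T(*p),z))
print(onz(C["top"],*T(122,115),.195))
E
```

```text
top [[0.6574, 0.016], [0.6663, -0.215], [0.4679, -0.221], [0.4601, 0.0098]] origin [ 0.5136 -0.1242] yaw 0.034 res mm [[1.6, 0.8], [0.5, -0.1], [-1.0, -0.9], [-1.1, 0.2]]
scene [[0.6642, 0.012], [0.6707, -0.2116], [0.4759, -0.2207], [0.467, 0.008]] origin [ 0.5202 -0.1248] yaw 0.0337 res mm [[1.3, 4.2], [2.6, -4.0], [-2.5, -1.7], [-1.4, 1.5]]
knob (array([ 0.61742682, -0.12026228,  0.18345591]), np.float64(0.0016451650106710169))
pin top [ 0.52779432 -0.12287873  0.168     ]
knob at z=.186 top/scene [ 0.61632351 -0.12033816  0.186     ] [ 0.61996786 -0.1207165   0.186     ]
[ 0.42797312 -0.12747527  0.162     ]
[ 0.5798358  -0.12271883  0.162     ]
[ 0.54368085 -0.1235912   0.162     ]
[ 0.61298267 -0.00899263  0.195     ]
```

Run:
```python
from h import *
o=bot.get_obs();w,x,y,z=o["tool_rot"];R=Ro.from_quat([x,y,z,w]);M=R.as_matrix();print(M.round(3))
yaw=.038
for s in(1,-1):
    zt=s*np.array([-np.sin(yaw),np.cos(yaw),0]);xt=np.array([0,0,-1.]);yt=np.cross(zt,xt)
    G=Ro.from_matrix(np.c_[xt,yt,zt]);rv=(G*R.inv()).as_rotvec();print(s,rv.round(3),np.degrees(np.linalg.norm(rv)))
print((np.array([.617,-.1203,.26])-o["eef_pos"])*1e3)
```

```text
[[-0.     0.929  0.371]
 [ 0.001  0.371 -0.929]
 [-1.    -0.    -0.001]]
1 [ 0.0e+00 -1.0e-03  2.8e+00] 160.4166949177755
-1 [-0.001 -0.    -0.342] 19.583406780895462
[366.88175596 506.27983396  29.29580516]
```

{"method": "drive_tool", "body": {"slide": [[0,0,30],[20,20,60],[50,60,60],[80,100,60],[110,140,60],[140,180,60],[170,220,60],[195,255,60],[220,290,60],[245,325,60]], "turn": [[0,0,0],[0,0,0],[0,0,-0.05],[0,0,-0.1],[0,0,-0.15],[0,0,-0.2],[0,0,-0.25],[0,0,-0.3],[0,0,-0.342],[0,0,-0.342]], "gripper": [1,1,1,1,1,1,1,1,1,1]}}

```text
t: 1.2
eef_pos: [0.4958, -0.3, 0.2907]
tool_rot: [0.509, 0.491, 0.509, -0.491]
contact_force: [0.1, 0.4, 0.5]
gripper_width: 1.0
```

{"method": "drive_tool", "body": {"slide": [[25,35,0],[50,70,0],[75,110,0],[100,145,0],[121,180,0],[121,180,-10],[121,180,-30],[121,180,-50],[121,180,-50],[121,180,-50]], "turn": [[0,0,0],[0,0,0],[0,0,0],[0,0,0],[0,0,0],[0,0,0],[0,0,0],[0,0,0],[0,0,0],[0,0,0]], "gripper": [1,1,1,1,1,1,1,1,1,1]}}

```text
t: 2.2
eef_pos: [0.6165, -0.1203, 0.2407]
tool_rot: [0.508, 0.491, 0.509, -0.491]
contact_force: [0.8, -0.2, 1.3]
gripper_width: 1.004
```

```bash
cat > look.py <<'E'
import sys,cv2
from h import *
k=sys.argv[1]
a=bot.read_camera("top")["color"][:,:,::-1];cv2.imwrite(f"pics/top{k}.png",a)
b=bot.read_camera("scene")["color"][:,:,::-1];cv2.imwrite(f"pics/scene{k}.png",b)
a=cv2.resize(a[125:275,265:405],None,fx=2.8,fy=2.8,interpolation=cv2.INTER_CUBIC)
b=cv2.resize(b[165:315,110:250],None,fx=2.8,fy=2.8,interpolation=cv2.INTER_CUBIC)
cv2.imwrite(f"pics/both{k}.png",np.hstack([a,b]))
o=bot.get_obs();w,x,y,z=o["tool_rot"];print(o["t"],o["eef_pos"].round(4),o["contact_force"].round(2),o["gripper_width"],Ro.from_quat([x,y,z,w]).as_matrix().round(3).tolist())
E
python3 look.py 1
```

```text
2.3 [ 0.6174 -0.1202  0.242 ] [-0.95 -0.17  0.49] 0.9995081713496372 [[0.002, 0.999, 0.036], [0.001, 0.036, -0.999], [-1.0, 0.002, -0.001]]
```

View pics/both1.png

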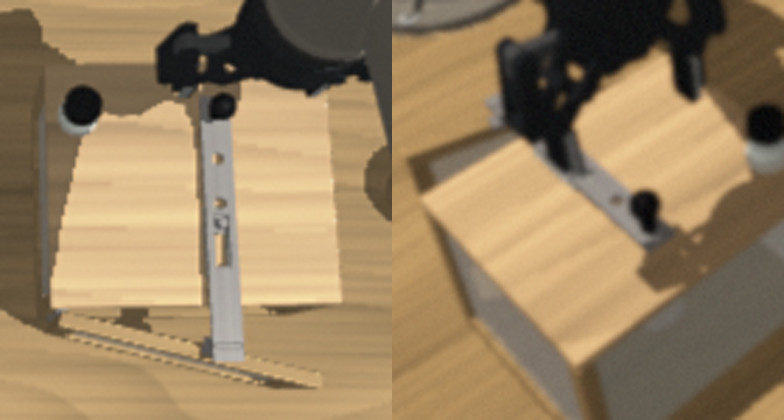

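{"method": "drive_tool", "body": {"slide": [[0,0,-15],[0,0,-30],[0,0,-45],[0,0,-58],[0,0,-66],[0,0,-72],[0,0,-72],[0,0,-72]], "turn": [[0,0,0],[0,0,0],[0,0,0],[0,0,0],[0,0,0],[0,0,0],[0,0,0],[0,0,0]], "gripper": [1,1,1,1,1,1,1,1]}}

```text
t: 3.1
eef_pos: [0.6177, -0.1203, 0.1703]
tool_rot: [0.509, 0.492, 0.509, -0.49]
contact_force: [0.7, 0.2, 0.7]
gripper_width: 1.0
```

```bash
python3 look.py 2
```

```text
3.2 [ 0.6179 -0.1203  0.1707] [-0.02 -0.02 -0.18] 1.0025794326857926 [[0.003, 0.999, 0.036], [0.001, 0.036, -0.999], [-1.0, 0.003, -0.0]]
```

View pics/both2.png

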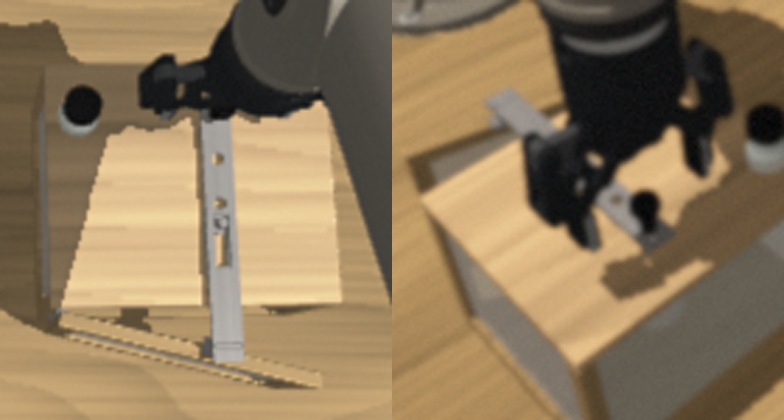

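{"method": "drive_tool", "body": {"slide": [[0,0,0],[0,0,0],[0,0,0],[0,0,0],[0,0,0],[0,0,0],[0,0,0],[0,0,0]], "turn": [[0,0,0],[0,0,0],[0,0,0],[0,0,0],[0,0,0],[0,0,0],[0,0,0],[0,0,0]], "gripper": [0.6,0.3,0,0,0,0,0,0], "squeeze": 30}}

```text
t: 4.0
eef_pos: [0.6179, -0.1203, 0.1707]
tool_rot: [0.51, 0.492, 0.508, -0.49]
contact_force: [-0.5, -0.2, 0.9]
gripper_width: 0.232
```

```bash
python3 look.py 3
```

```text
4.1 [ 0.6179 -0.1203  0.1707] [-0.23 -1.05  0.39] 0.23213928140945292 [[0.003, 0.999, 0.036], [0.001, 0.036, -0.999], [-1.0, 0.003, -0.001]]
```

View pics/both3.png

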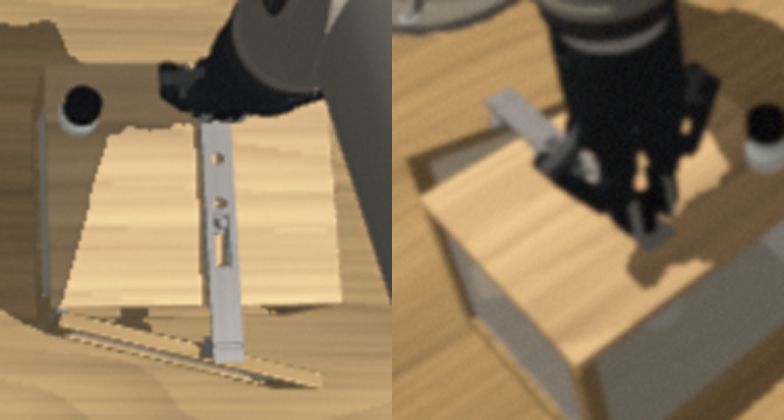

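{"method": "drive_tool", "body": {"slide": [[-0.8,0,5.5],[-1.9,0,11],[-3,-0.1,16.5],[-4.4,-0.2,22],[-5.6,-0.2,26.5],[-7.1,-0.3,31],[-8.3,-0.3,34.5],[-8.3,-0.3,34.5]], "turn": [[0,0,0],[0,0,0],[0,0,0],[0,0,0],[0,0,0],[0,0,0],[0,0,0],[0,0,0]], "gripper": [0,0,0,0,0,0,0,0]}}

```text
t: 4.9
eef_pos: [0.6097, -0.1207, 0.2058]
tool_rot: [0.51, 0.492, 0.508, -0.49]
contact_force: [0.8, -0.2, -2.9]
gripper_width: 0.233
```

```bash
python3 look.py 4
```

```text
5.0 [ 0.6098 -0.1206  0.2054] [-0.34  0.14 -2.09] 0.2325401712857009 [[0.004, 0.999, 0.036], [0.0, 0.036, -0.999], [-1.0, 0.004, -0.0]]
```

View pics/both4.png

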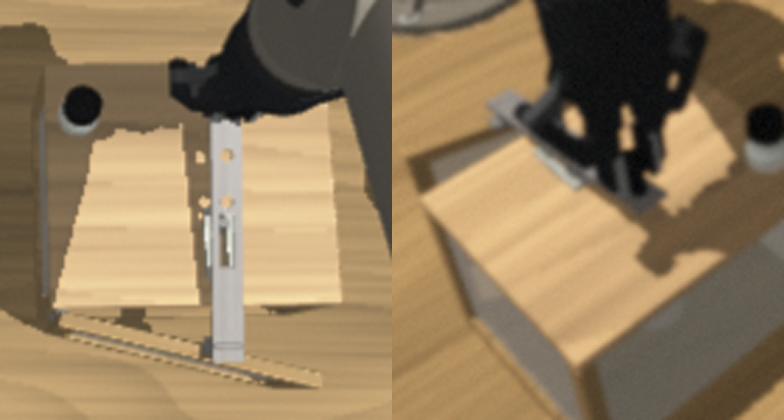

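Run:
```python
import cv2
a=cv2.imread("pics/top0.png")[190:230,325:365];b=cv2.imread("pics/top4.png")[190:230,325:365]
import numpy as np
cv2.imwrite("pics/z4.png",cv2.resize(np.hstack([a,b]),None,fx=9,fy=9,interpolation=cv2.INTER_NEAREST))
```

```text
(no output)
```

View pics/z4.png

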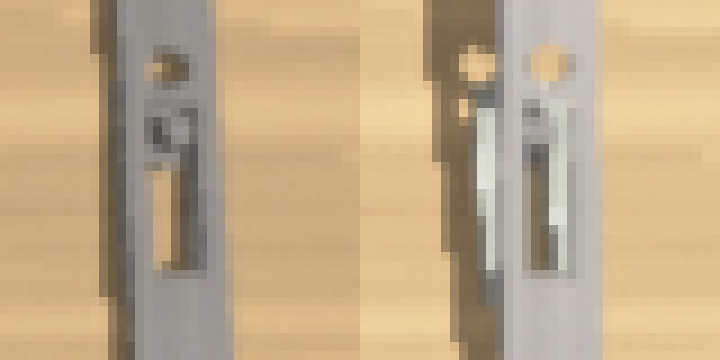

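```bash
cat > kin.py <<'E'
from h import *
from scipy.optimize import brentq
CY=.034
REF=np.array([617.9,-120.3,170.7]) # tool, level at theta .25, psi .002
def piv(th): return np.array([-50-130*np.sin(th),126-130*np.cos(th)])
def knob(th,psi,a):
    r=185*np.cos(a)-26*np.sin(a);z=185*np.sin(a)+26*np.cos(a)
    return np.r_[piv(th)+r*np.array([np.cos(psi),np.sin(psi)]),z]
def tool(th,psi,a):
    d=knob(th,psi,a)-knob(.25,.002,0);c,s=np.cos(CY),np.sin(CY)
    return REF+np.array([c*d[0]-s*d[1],s*d[0]+c*d[1],d[2]])
def aim(th,p,y=0): d=np.array([p,y])-piv(th);return np.arctan2(d[1],d[0]),np.hypot(*d)
def thf(p,y=0,L=148): return brentq(lambda t:aim(t,p,y)[1]-L,.1,1.2)
E
python3 - <<'E'
from kin import *
t0=tool(.25,.002,.19);print(t0)
for p in(11,13,14):
  T=thf(p);print(p,T,aim(T,p), (tool(T,aim(T,p)[0],.0)-t0).round(1),(tool(T,aim(T,p)[0],.10)-t0).round(1))
T=thf(13)
for th in np.linspace(.25,T,11)[1:]: print(round(th,3),(tool(th,aim(th,13)[0],.19)-t0).round(1),(aim(th,13)[0]-.002).round(3))
E
```

```text
[ 609.66579088 -120.59655965  205.17100568]
11 0.7073878455614097 (np.float64(-0.1847790449468524), np.float64(148.0)) [-47.   -8.8 -34.5] [-50.4  -8.3 -16.1]
13 0.6899564113662034 (np.float64(-0.17476950325880475), np.float64(148.0)) [-44.9  -8.4 -34.5] [-48.4  -7.9 -16.1]
14 0.6812569149488779 (np.float64(-0.16985865907504158), np.float64(147.99999999999997)) [-43.9  -8.1 -34.5] [-47.4  -7.7 -16.1]
0.294 [-5.5 -1.8  0. ] -0.018
0.338 [-10.9  -3.    0. ] -0.034
0.382 [-16.4  -4.1   0. ] -0.05
0.426 [-21.8  -5.    0. ] -0.067
0.47 [-27.1  -5.8   0. ] -0.085
0.514 [-32.4  -6.4   0. ] -0.102
0.558 [-37.7  -6.9   0. ] -0.121
0.602 [-42.9  -7.2   0. ] -0.139
0.646 [-48.   -7.3   0. ] -0.158
0.69 [-53.1  -7.2   0. ] -0.177
```

{"method": "drive_tool", "body": {"slide": [[-5.5,-1.8,0],[-11,-3,0],[-16.5,-4.1,0],[-22,-5,0],[-27,-5.8,0],[-32.5,-6.4,0],[-38,-6.9,0],[-43,-7.2,0],[-48,-7.3,0],[-53,-7.2,0]], "turn": [[0,0,-0.018],[0,0,-0.034],[0,0,-0.05],[0,0,-0.067],[0,0,-0.085],[0,0,-0.102],[0,0,-0.121],[0,0,-0.139],[0,0,-0.158],[0,0,-0.177]], "gripper": [0,0,0,0,0,0,0,0,0,0]}}

```text
t: 6.0
eef_pos: [0.5564, -0.128, 0.2054]
tool_rot: [0.464, 0.535, 0.462, -0.533]
contact_force: [0.9, -0.7, -1.6]
gripper_width: 0.232
```

```bash
python3 look.py 5;python3 - <<'E'
import cv2
import numpy as np
b=cv2.imread("pics/top5.png")[165:285,310:400]
cv2.imwrite("pics/z5.png",cv2.resize(b,None,fx=5,fy=5,interpolation=cv2.INTER_CUBIC))
E
```

```text
6.1 [ 0.5557 -0.1278  0.2052] [-1.22  0.71 -0.43] 0.2307485158369198 [[0.002, 0.99, -0.141], [-0.0, -0.141, -0.99], [-1.0, 0.002, -0.0]]
```

View pics/both5.png

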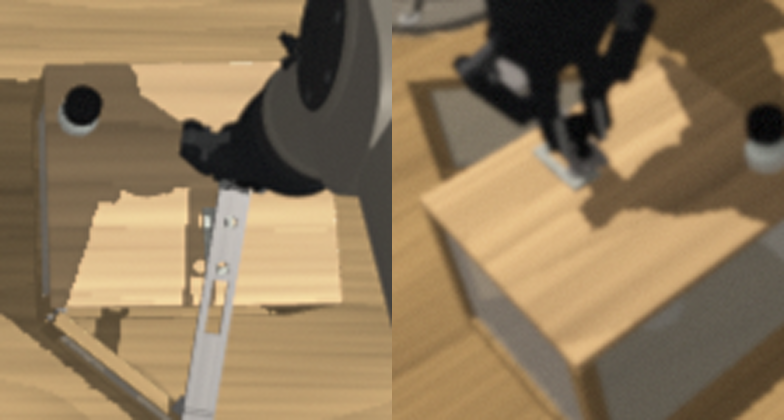

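View pics/z5.png

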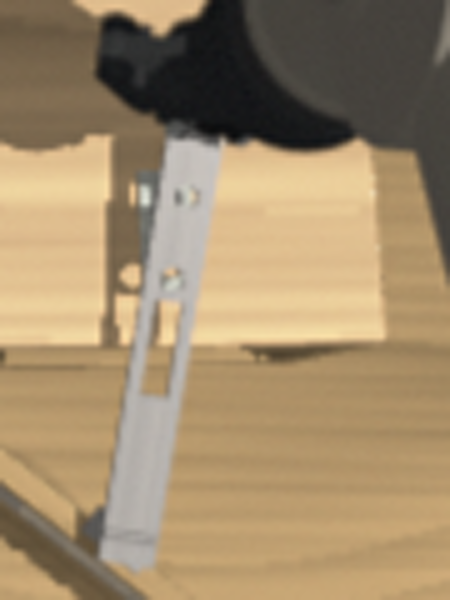

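Run:
```python
import cv2,pickle
from h import *
C=pickle.load(open("cal.pkl","rb"))["top"]
b=cv2.imread("pics/top5.png")[185:230,325:365]
cv2.imwrite("pics/z5b.png",cv2.resize(b,None,fx=12,fy=12,interpolation=cv2.INTER_NEAREST))
Z=lambda u,v:(310+(u+.5)/5-.5,165+(v+.5)/5-.5)
print(Z(187,195),Z(172,281))
h=onz(C,*Z(187,195),.190);h2=onz(C,*Z(172,281),.183);print(h,h2,np.linalg.norm(h-h2))
pin=onz(C,344.2,203.9,.168)
d=(h-h2);d[2]=0;d/=np.linalg.norm(d);print("dir",d,np.arctan2(d[1],d[0]))
print("pin",pin,"drop",h+d*2.7e-3,"diff mm",(h+d*2.7e-3-pin)*1e3)
o,dd=ray(C,*Z(187,195));print("slope",dd/dd[2])
```

```text
(347.0, 203.6) (344.0, 220.8)
[ 0.52516543 -0.12416621  0.19      ] [ 0.48881947 -0.11866493  0.183     ] 0.03742049093744646
dir [ 0.98873842 -0.14965403  0.        ] -0.15021835580524542
pin [ 0.52781883 -0.1235306   0.168     ] drop [ 0.52783502 -0.12457027  0.19      ] diff mm [ 1.61927479e-02 -1.03966845e+00  2.20000000e+01]
slope [-0.1569455  0.2527298  1.       ]
```

View pics/z5b.png

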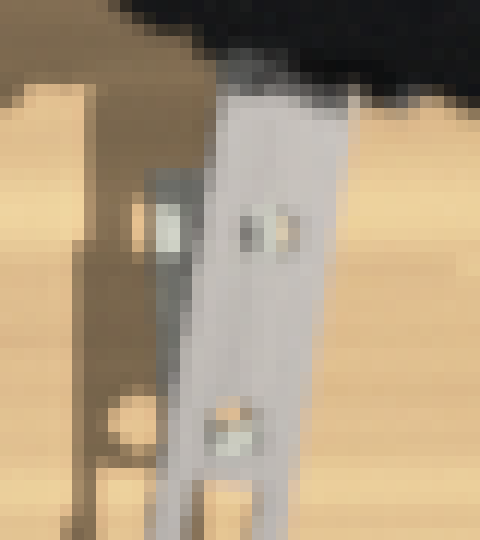

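Run:
```python
from kin import *
T=thf(13);ps=aim(T,13)[0]
c=bot.get_obs()["eef_pos"]*1e3
print(tool(T,ps,.19)-c)
for a in(.16,.13,.1,.09,.07,.05,.03,0): print(a,(tool(T,ps,a)-tool(T,ps,.19)).round(1))
```

```text
[ 0.93423149  0.03244779 -0.01807357]
0.16 [ 1.7 -0.2 -5.3]
0.13 [  3.3  -0.5 -10.7]
0.1 [  4.7  -0.7 -16.1]
0.09 [  5.1  -0.7 -17.9]
0.07 [  5.9  -0.8 -21.6]
0.05 [  6.6  -0.9 -25.3]
0.03 [  7.3  -1.  -28.9]
0 [  8.2  -1.2 -34.5]
```

{"method": "drive_tool", "body": {"slide": [[1.5,0,-2.5],[2.5,-0.2,-5.3],[3.4,-0.3,-8],[4.2,-0.5,-10.7],[4.9,-0.6,-13.4],[5.6,-0.7,-16.1],[6,-0.7,-17.9],[6,-0.7,-17.9]], "turn": [[0,0,0],[0,0,0],[0,0,0],[0,0,0],[0,0,0],[0,0,0],[0,0,0],[0,0,0]], "gripper": [0,0,0,0,0,0,0,0]}}

```text
t: 6.9
eef_pos: [0.5617, -0.1285, 0.1871]
tool_rot: [0.464, 0.535, 0.463, -0.534]
contact_force: [-0.4, -0.3, 0.7]
gripper_width: 0.226
```

```bash
python3 look.py 6;python3 - <<'E'
import cv2
import numpy as np
b=cv2.imread("pics/top6.png")[185:230,325:365]
cv2.imwrite("pics/z6.png",cv2.resize(b,None,fx=12,fy=12,interpolation=cv2.INTER_NEAREST))
from kin import *
T=thf(13);ps=aim(T,13)[0]
print(tool(T,ps,.09)-bot.get_obs()["eef_pos"]*1e3)
E
```

```text
7.0 [ 0.5617 -0.1286  0.1873] [-0.6  -0.21 -0.45] 0.23287383000118425 [[0.002, 0.99, -0.141], [-0.0, -0.141, -0.99], [-1.0, 0.002, -0.0]]
[ 0.04630717  0.0272102  -0.06172977]
```

View pics/z6.png

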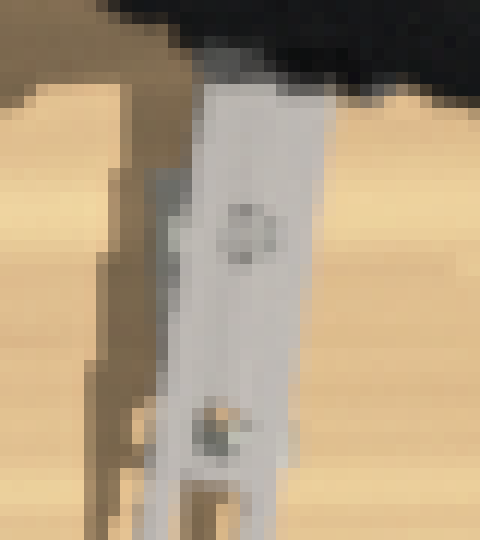

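{"method": "drive_tool", "body": {"slide": [[0.4,0,-1.8],[0.8,-0.1,-3.6],[1.2,-0.1,-5.5],[1.2,-0.1,-5.5]], "turn": [[0,0,0],[0,0,0],[0,0,0],[0,0,0]], "gripper": [0,0,0,0]}}

```text
t: 7.4
eef_pos: [0.563, -0.1287, 0.1816]
tool_rot: [0.464, 0.535, 0.463, -0.534]
contact_force: [-0.6, -0.7, 1.0]
gripper_width: 0.232
```

```bash
python3 look.py 7;python3 - <<'E'
import cv2
import numpy as np
b=cv2.imread("pics/top7.png")[185:230,325:365]
cv2.imwrite("pics/z7.png",cv2.resize(b,None,fx=12,fy=12,interpolation=cv2.INTER_NEAREST))
E
```

```text
7.5 [ 0.5629 -0.1287  0.1818] [-0.34 -0.83  0.  ] 0.23055877218051263 [[0.002, 0.99, -0.141], [-0.0, -0.141, -0.99], [-1.0, 0.002, -0.0]]
```

View pics/z7.png

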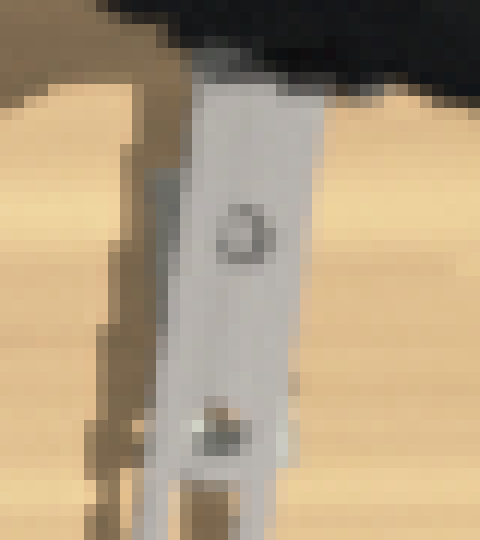

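{"method": "drive_tool", "body": {"slide": [[0.2,0,-1],[0.4,0,-2],[0.5,-0.1,-3],[0.5,-0.1,-3]], "turn": [[0,0,0],[0,0,0],[0,0,0],[0,0,0]], "gripper": [0,0,0,0]}}

```text
t: 7.9
eef_pos: [0.5635, -0.1288, 0.1787]
tool_rot: [0.464, 0.535, 0.463, -0.534]
contact_force: [0.3, 0.2, 1.0]
gripper_width: 0.233
```

{"method": "drive_tool", "body": {"slide": [[0.2,0,-1],[0.4,0,-2],[0.5,-0.1,-3],[0.5,-0.1,-3]], "turn": [[0,0,0],[0,0,0],[0,0,0],[0,0,0]], "gripper": [0,0,0,0]}}

```text
t: 8.3
eef_pos: [0.5641, -0.1288, 0.1756]
tool_rot: [0.464, 0.535, 0.463, -0.534]
contact_force: [-0.5, 0.1, 1.3]
gripper_width: 0.234
```

```bash
python3 look.py 8;python3 - <<'E'
import cv2
import numpy as np
b=cv2.imread("pics/top8.png")[185:230,325:365]
cv2.imwrite("pics/z8.png",cv2.resize(b,None,fx=12,fy=12,interpolation=cv2.INTER_NEAREST))
E
```

```text
8.4 [ 0.5641 -0.1288  0.1757] [-0.23 -0.62  0.1 ] 0.2366966845941577 [[0.002, 0.99, -0.141], [0.0, -0.141, -0.99], [-1.0, 0.002, -0.0]]
```

View pics/z8.png

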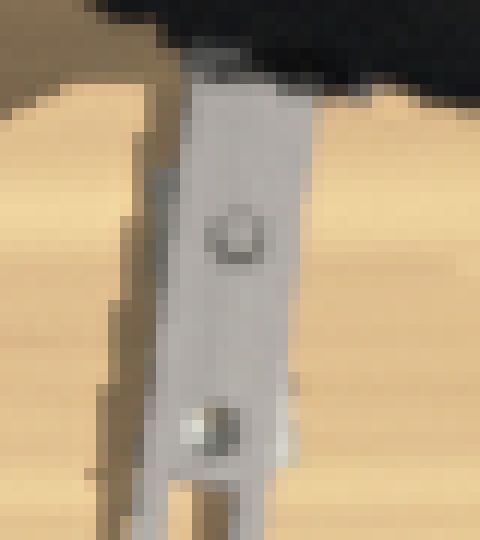

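{"method": "drive_tool", "body": {"slide": [[0.2,0,-1],[0.3,0,-2],[0.4,-0.1,-3],[0.6,-0.1,-4],[0.6,-0.1,-4]], "turn": [[0,0,0],[0,0,0],[0,0,0],[0,0,0],[0,0,0]], "gripper": [0,0,0,0,0]}}

```text
t: 8.9
eef_pos: [0.5647, -0.1289, 0.1715]
tool_rot: [0.464, 0.535, 0.463, -0.534]
contact_force: [-0.2, 0.6, -0.3]
gripper_width: 0.232
```

```bash
python3 look.py 9;python3 - <<'E'
import cv2
import numpy as np
b=cv2.imread("pics/top9.png")[185:230,325:365]
cv2.imwrite("pics/z9.png",cv2.resize(b,None,fx=12,fy=12,interpolation=cv2.INTER_NEAREST))
E
```

```text
9.0 [ 0.5647 -0.1289  0.1716] [-0.44 -0.1   1.28] 0.23000249077115362 [[0.002, 0.99, -0.141], [0.0, -0.141, -0.99], [-1.0, 0.002, -0.0]]
```

View pics/z9.png

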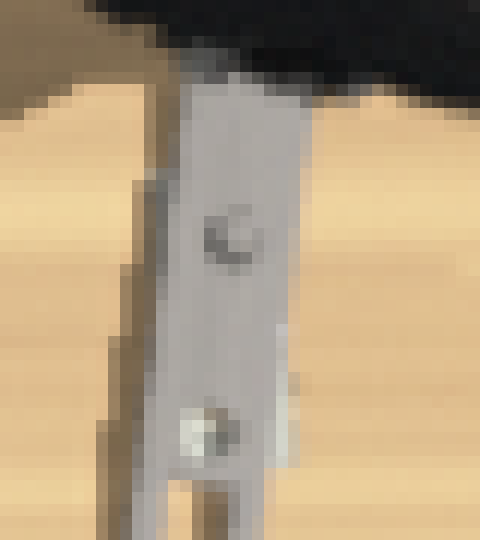

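View pics/both9.png

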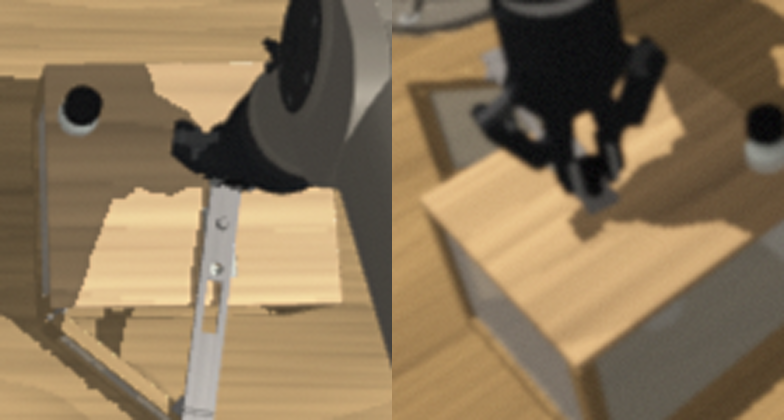

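{"method": "drive_tool", "body": {"slide": [[0.1,0,-0.6],[0.1,0,-1.2],[0.1,0,-1.2]], "turn": [[0,0,0],[0,0,0],[0,0,0]], "gripper": [0,0,0]}}

```text
t: 9.3
eef_pos: [0.5649, -0.1289, 0.1704]
tool_rot: [0.464, 0.535, 0.463, -0.534]
contact_force: [-1.1, -0.1, 1.0]
gripper_width: 0.23
```

{"method": "drive_tool", "body": {"slide": [[0,0,-0.5],[0,0,-0.5]], "turn": [[0,0,0],[0,0,0]], "gripper": [0,0]}}

```text
t: 9.5
eef_pos: [0.5649, -0.1289, 0.1699]
tool_rot: [0.464, 0.535, 0.463, -0.533]
contact_force: [-0.6, -0.9, 1.2]
gripper_width: 0.231
```

{"method": "drive_tool", "body": {"slide": [[0,0,-0.5],[0,0,-0.8],[0,0,-0.8]], "turn": [[0,0,0],[0,0,0],[0,0,0]], "gripper": [0,0,0]}}

```text
t: 9.8
eef_pos: [0.5651, -0.1289, 0.1692]
tool_rot: [0.464, 0.535, 0.463, -0.533]
contact_force: [-0.4, -0.0, 1.6]
gripper_width: 0.231
```

{"method": "drive_tool", "body": {"slide": [[0,0,-0.5],[0,0,-0.8],[0,0,-0.8]], "turn": [[0,0,0],[0,0,0],[0,0,0]], "gripper": [0,0,0]}}

```text
t: 10.1
eef_pos: [0.5651, -0.129, 0.1685]
tool_rot: [0.464, 0.535, 0.463, -0.533]
contact_force: [-1.4, 0.1, 3.1]
gripper_width: 0.232
```

{"method": "drive_tool", "body": {"slide": [[0,0,-0.5],[0,0,-0.8],[0,0,-0.8]], "turn": [[0,0,0],[0,0,0],[0,0,0]], "gripper": [0,0,0]}}

```text
t: 10.4
eef_pos: [0.5652, -0.129, 0.1677]
tool_rot: [0.464, 0.535, 0.463, -0.533]
contact_force: [-0.6, -0.8, 3.5]
gripper_width: 0.233
```

```bash
python3 look.py 10;python3 - <<'E'
import cv2
import numpy as np
b=cv2.imread("pics/top10.png")[185:230,325:365]
cv2.imwrite("pics/z10.png",cv2.resize(b,None,fx=12,fy=12,interpolation=cv2.INTER_NEAREST))
b=cv2.imread("pics/scene10.png")[190:265,110:210]
cv2.imwrite("pics/s10.png",cv2.resize(b,None,fx=7,fy=7,interpolation=cv2.INTER_CUBIC))
E
```

```text
10.5 [ 0.5652 -0.1289  0.1677] [-0.12 -0.44  2.91] 0.2305798032821496 [[0.003, 0.99, -0.141], [-0.0, -0.141, -0.99], [-1.0, 0.003, -0.0]]
```

View pics/z10.png

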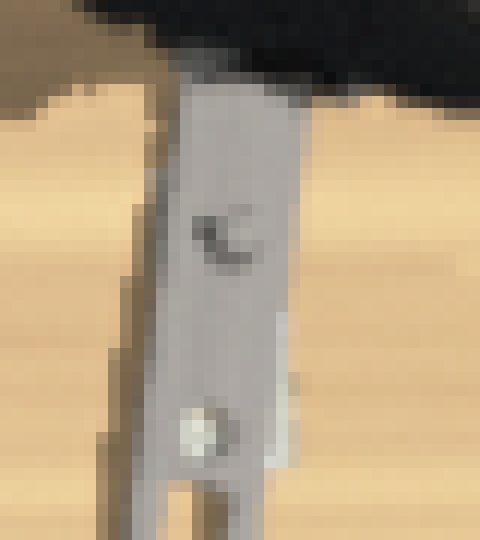

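View pics/s10.png

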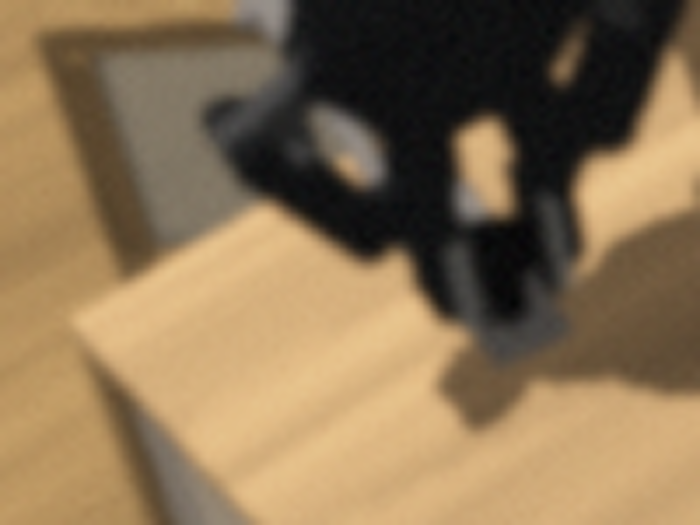

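{"method": "drive_tool", "body": {"slide": [[0,0,-0.5],[0,0,-1],[0,0,-1]], "turn": [[0,0,0],[0,0,0],[0,0,0]], "gripper": [0,0,0]}}

```text
t: 10.8
eef_pos: [0.5654, -0.129, 0.1668]
tool_rot: [0.464, 0.535, 0.462, -0.533]
contact_force: [-0.4, -0.4, 4.5]
gripper_width: 0.231
```

{"method": "drive_tool", "body": {"slide": [[0,0,-0.5],[0,0,-1],[0,0,-1]], "turn": [[0,0,0],[0,0,0],[0,0,0]], "gripper": [0,0,0]}}

```text
t: 11.1
eef_pos: [0.5655, -0.129, 0.1659]
tool_rot: [0.464, 0.535, 0.462, -0.533]
contact_force: [-0.8, -0.6, 4.3]
gripper_width: 0.237
```

{"method": "drive_tool", "body": {"slide": [[0,0,0],[0,0,0],[0,0,0],[0,0,0],[0,0,0]], "turn": [[0,0,0],[0,0,0],[0,0,0],[0,0,0],[0,0,0]], "gripper": [0.3,0.5,0.8,0.8,0.8]}}

```text
t: 11.6
eef_pos: [0.5654, -0.129, 0.1657]
tool_rot: [0.464, 0.535, 0.463, -0.533]
contact_force: [-0.1, -0.6, 0.6]
gripper_width: 0.807
```

{"method": "drive_tool", "body": {"slide": [[0,0,10],[0,0,25],[0,0,45],[0,0,65],[20,-10,80],[55,-20,85],[90,-35,85],[90,-35,85]], "turn": [[0,0,0],[0,0,0],[0,0,0],[0,0,0],[0,0,0],[0,0,0],[0,0,0],[0,0,0]], "gripper": [0.8,0.8,0.8,0.8,0.8,0.8,0.8,0.8]}}

```text
t: 12.4
eef_pos: [0.6586, -0.1659, 0.251]
tool_rot: [0.465, 0.536, 0.461, -0.533]
contact_force: [-0.4, 0.5, -0.5]
gripper_width: 0.797
```

```bash
python3 look.py 11;python3 - <<'E'
import cv2
import numpy as np
b=cv2.imread("pics/top11.png")[155:285,315:395]
cv2.imwrite("pics/z11.png",cv2.resize(b,None,fx=5,fy=4.6,interpolation=cv2.INTER_CUBIC))
b=cv2.imread("pics/scene11.png")[180:265,110:220]
cv2.imwrite("pics/s11.png",cv2.resize(b,None,fx=7,fy=7,interpolation=cv2.INTER_CUBIC))
E
```

```text
12.5 [ 0.6555 -0.1641  0.2507] [-1.05  0.19 -0.75] 0.801578843695091 [[0.003, 0.99, -0.142], [0.0, -0.142, -0.99], [-1.0, 0.003, -0.001]]
```

View pics/z11.png

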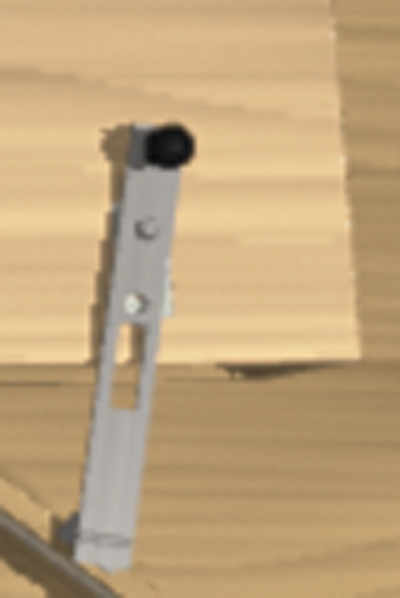

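View pics/s11.png

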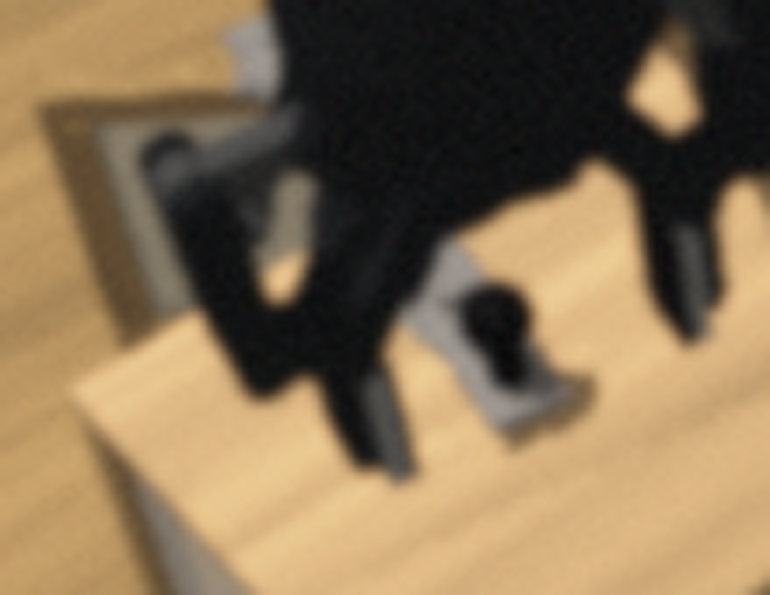

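Run:
```python
import pickle
from h import *
C=pickle.load(open("cal.pkl","rb"))
import cv2
for k,rt,rs in((0,(335,375,150,180),(190,212,230,252)),(11,(335,375,175,200),(174,188,218,232))):
    P=[]
    for n,r in(("top",rt),("scene",rs)):
        im=cv2.imread(f"pics/{n}{k}.png").max(2);m=np.zeros_like(im);m[r[2]:r[3],r[0]:r[1]]=1
        m=((im<45)&(m>0)).astype(np.uint8);
        if n=="scene": m=cv2.morphologyEx(m,cv2.MORPH_OPEN,cv2.getStructuringElement(cv2.MORPH_ELLIPSE,(7,7)))
        N,l,s,c=cv2.connectedComponentsWithStats(m);i=1+s[1:,4].argmax();print(n,s[i],c[i]);P.append(c[i])
    print(k,tri(C["top"],P[0],C["scene"],P[1]))
    print([onz(C[n],*p,.186) for n,p in zip(("top","scene"),P)])
```

```text
top [340 159   9   9  62] [343.74193548 162.75806452]
scene [196 234   9  10  64] [199.8125 238.3125]
0 (array([ 0.61729992, -0.12020182,  0.18305988]), np.float64(0.0011696254843467672))
[array([ 0.61621627, -0.11997779,  0.186     ]), array([ 0.62001974, -0.12102166,  0.186     ])]
top [344 183   9   8  60] [347.96666667 186.6       ]
scene [177 222   8   8  48] [180.5 225.5]
11 (array([ 0.56398801, -0.12841015,  0.18305729]), np.float64(0.00100144644737121))
[array([ 0.5631464 , -0.12809492,  0.186     ]), array([ 0.56697676, -0.12925883,  0.186     ])]
```

{"method": "drive_tool", "body": {"slide": [[0,0,0],[-20,8,0],[-45,18,0],[-70,27,0],[-90,35,0],[-90,35,-10],[-90,35,-25],[-90,35,-40],[-90,35,-47],[-90,35,-47]], "turn": [[0,0,0],[0,0,0],[0,0,0],[0,0,0],[0,0,0],[0,0,0],[0,0,0],[0,0,0],[0,0,0],[0,0,0]], "gripper": [0,0,0,0,0,0,0,0,0,0]}}

```text
t: 13.5
eef_pos: [0.5648, -0.129, 0.2026]
tool_rot: [0.463, 0.535, 0.463, -0.534]
contact_force: [0.2, -0.0, -0.1]
gripper_width: -0.003
```

{"method": "drive_tool", "body": {"slide": [[0,0,-1],[0,0,-2],[0,0,-3],[0,0,-3]], "turn": [[0,0,0],[0,0,0],[0,0,0],[0,0,0]], "gripper": [0,0,0,0]}}

```text
t: 13.9
eef_pos: [0.565, -0.129, 0.1998]
tool_rot: [0.463, 0.535, 0.463, -0.534]
contact_force: [-0.5, 0.2, 0.3]
gripper_width: 0.001
```

{"method": "drive_tool", "body": {"slide": [[0,0,-0.5],[0,0,-1],[0,0,-1.5],[0,0,-1.5]], "turn": [[0,0,0],[0,0,0],[0,0,0],[0,0,0]], "gripper": [0,0,0,0]}}

```text
t: 14.3
eef_pos: [0.5649, -0.129, 0.1983]
tool_rot: [0.463, 0.535, 0.463, -0.534]
contact_force: [-0.1, -0.4, 0.0]
gripper_width: 0.002
```

{"method": "drive_tool", "body": {"slide": [[0,0,-0.3],[0,0,-0.6],[0,0,-0.8],[0,0,-0.8]], "turn": [[0,0,0],[0,0,0],[0,0,0],[0,0,0]], "gripper": [0,0,0,0]}}

```text
t: 14.7
eef_pos: [0.5649, -0.129, 0.1974]
tool_rot: [0.463, 0.535, 0.463, -0.534]
contact_force: [-0.4, 0.7, -0.3]
gripper_width: -0.003
```

{"method": "drive_tool", "body": {"slide": [[0,0,-0.3],[0,0,-0.5],[0,0,-0.5]], "turn": [[0,0,0],[0,0,0],[0,0,0]], "gripper": [0,0,0]}}

```text
t: 15.0
eef_pos: [0.5648, -0.129, 0.1968]
tool_rot: [0.463, 0.535, 0.463, -0.534]
contact_force: [-0.6, -0.4, -0.3]
gripper_width: -0.0
```

{"method": "drive_tool", "body": {"slide": [[0,0,-0.3],[0,0,-0.6],[0,0,-0.6]], "turn": [[0,0,0],[0,0,0],[0,0,0]], "gripper": [0,0,0]}}

```text
t: 15.3
eef_pos: [0.5649, -0.129, 0.1963]
tool_rot: [0.463, 0.535, 0.463, -0.534]
contact_force: [-0.6, 0.4, 0.7]
gripper_width: -0.002
```

{"method": "drive_tool", "body": {"slide": [[0,0,-0.3],[0,0,-0.5],[0,0,-0.5]], "turn": [[0,0,0],[0,0,0],[0,0,0]], "gripper": [0,0,0]}}

```text
t: 15.6
eef_pos: [0.565, -0.129, 0.1959]
tool_rot: [0.463, 0.535, 0.463, -0.534]
contact_force: [0.2, -0.8, 0.5]
gripper_width: 0.0
```

{"method": "drive_tool", "body": {"slide": [[0,0,-0.3],[0,0,-0.6],[0,0,-0.6]], "turn": [[0,0,0],[0,0,0],[0,0,0]], "gripper": [0,0,0]}}

```text
t: 15.9
eef_pos: [0.5651, -0.1291, 0.1953]
tool_rot: [0.464, 0.535, 0.463, -0.534]
contact_force: [-0.3, 0.3, 1.1]
gripper_width: -0.005
```

{"method": "drive_tool", "body": {"slide": [[0,0,-0.3],[0,0,-0.6],[0,0,-0.6]], "turn": [[0,0,0],[0,0,0],[0,0,0]], "gripper": [0,0,0]}}

```text
t: 16.2
eef_pos: [0.5652, -0.1291, 0.1948]
tool_rot: [0.464, 0.535, 0.463, -0.534]
contact_force: [0.1, 0.3, 1.7]
gripper_width: -0.001
```

```bash
python3 look.py 12
```

```text
16.3 [ 0.5652 -0.1291  0.1948] [ 0.28 -0.29  1.84] 0.0037795293198215588 [[0.002, 0.99, -0.142], [0.0, -0.142, -0.99], [-1.0, 0.002, -0.001]]
```

View pics/both12.png

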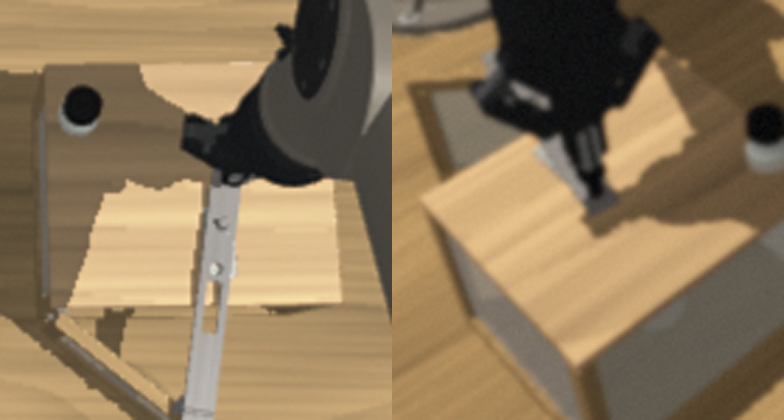

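{"method": "drive_tool", "body": {"slide": [[0,0,-0.4],[0,0,-0.8],[0,0,-0.8]], "turn": [[0,0,0],[0,0,0],[0,0,0]], "gripper": [0,0,0]}}

```text
t: 16.6
eef_pos: [0.5653, -0.1291, 0.1941]
tool_rot: [0.464, 0.535, 0.463, -0.534]
contact_force: [-0.4, -0.5, 2.2]
gripper_width: -0.002
```

{"method": "drive_tool", "body": {"slide": [[0,0,-0.5],[0,0,-1],[0,0,-1]], "turn": [[0,0,0],[0,0,0],[0,0,0]], "gripper": [0,0,0]}}

```text
t: 16.9
eef_pos: [0.5655, -0.1291, 0.1931]
tool_rot: [0.464, 0.535, 0.463, -0.534]
contact_force: [0.7, 0.3, 2.3]
gripper_width: 0.002
```

{"method": "drive_tool", "body": {"slide": [[0,0,-0.5],[0,0,-1],[0,0,-1]], "turn": [[0,0,0],[0,0,0],[0,0,0]], "gripper": [0,0,0]}}

```text
t: 17.2
eef_pos: [0.5656, -0.1291, 0.1922]
tool_rot: [0.464, 0.535, 0.463, -0.533]
contact_force: [0.7, 0.8, 3.6]
gripper_width: 0.002
```

{"method": "drive_tool", "body": {"slide": [[0,0,4],[0,0,15],[0,0,35],[0,0,60],[10,-10,85],[50,-20,95],[90,-35,95],[120,-45,95],[120,-45,95],[120,-45,95]], "turn": [[0,0,0],[0,0,0],[0,0,0],[0,0,0],[0,0,0],[0,0,0],[0,0,0],[0,0,0],[0,0,0],[0,0,0]], "gripper": [0,0,0,0,0,0,0,0,0,0]}}

```text
t: 18.2
eef_pos: [0.6853, -0.174, 0.2867]
tool_rot: [0.463, 0.535, 0.463, -0.534]
contact_force: [-1.5, -0.8, -0.3]
gripper_width: -0.003
```

```bash
python3 look.py 13
python3 - <<'E'
import pickle
from h import *
C=pickle.load(open("cal.pkl","rb"))
import cv2
for k in(11,13):
    P=[]
    for n,r in(("top",(335,375,175,200)),("scene",(174,188,218,232))):
        im=cv2.imread(f"pics/{n}{k}.png").max(2);m=np.zeros_like(im);m[r[2]:r[3],r[0]:r[1]]=1
        m=((im<45)&(m>0)).astype(np.uint8);
        if n=="scene": m=cv2.morphologyEx(m,cv2.MORPH_OPEN,cv2.getStructuringElement(cv2.MORPH_ELLIPSE,(7,7)))
        N,l,s,c=cv2.connectedComponentsWithStats(m);i=1+s[1:,4].argmax();print(n,s[i],c[i]);P.append(c[i])
    print(k,tri(C["top"],P[0],C["scene"],P[1]))
E
```

```text
18.3 [ 0.6847 -0.1737  0.2874] [0.14 0.21 0.42] 0.0013876315356800336 [[0.002, 0.99, -0.141], [0.0, -0.141, -0.99], [-1.0, 0.002, -0.001]]
top [344 183   9   8  60] [347.96666667 186.6       ]
scene [177 222   8   8  48] [180.5 225.5]
11 (array([ 0.56398801, -0.12841015,  0.18305729]), np.float64(0.00100144644737121))
top [344 183   9   8  61] [347.91803279 186.6557377 ]
scene [174 218  14  14 131] [180.45038168 223.2519084 ]
13 (array([ 0.56295325, -0.12708506,  0.18766859]), np.float64(0.0010817943654389418))
```

View pics/both13.png

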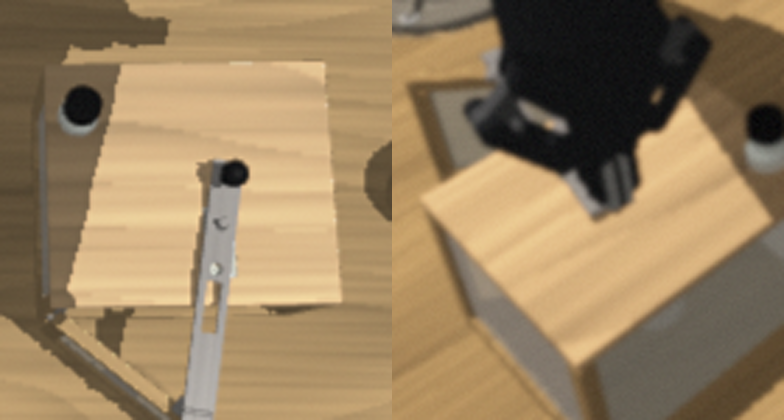

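View pics/scene13.png

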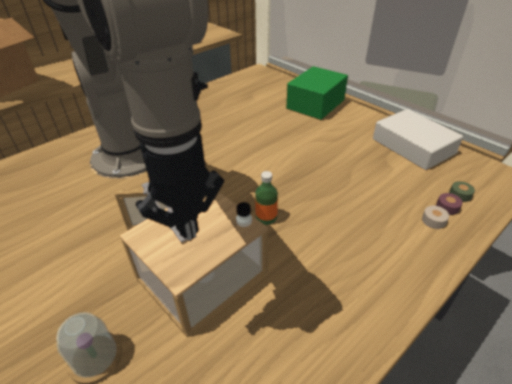

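```bash
python3 -c "
from station import bot
print(bot.hand_in())"
```

```text
the job is handed in; nothing more can be done
None
```

The stay's end hole is over the pin and the stay is pressed flat, with the door swung out to about 0.69 rad. The job was handed in at about 18 s. I gripped the knob, lifted the slot off the pin by about 0.19 rad, drew the stay and door towards the front, and lowered the hole nearest the knob onto the pin. I pressed it down, let go, then gave the knob one more light press with closed fingers and backed away.

**Checks that agreed:**
- **Pin in the hole:** the top camera shows the pin standing up through the end hole.
- **Flatness:** after I let go, the knob's measured height was 183.1 mm, the same as at the start when the stay was level. The last press did not move it: the top view changed by less than 0.1 pixel.
- **Forces:** the highest reading was about 4.5 N upward, during the press with the knob gripped.
- **Other things:** the glue jar, juice bottle and dome look unmoved by eye, and the gripper ended clear of everything.

**Checks that disagreed:**
- **Finger travel:** during both presses the fingers read about 4–5 mm lower than a level stay should allow, at only 3–5 N. Since the knob did not move, I put this down to give in the fingers.
- **Camera offset:** the two cameras disagree by about 4 mm on knob and roof-corner positions, slightly more than their stated accuracy.
- **Last height check:** the final knob height reading (187.7 mm) is not usable because the gripper hid the knob in the scene camera. The flatness result after the last press therefore rests on the top view alone.

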